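# Close up the cartons in the holder with its click-stop follower

### The job

Close up the row of three cartons in the wooden holder: with the fingertips push the sliding follower from behind along its rail, towards the cartons, past the first notch and on until it drops into the second notch, and leave it resting there. Only push: grip and lift nothing, do not put fingers on the follower's carton-side face or on its spring housing, leave the cartons standing in the tray without squashing them, and leave the things round about where they are.

Things in the scene. Friction and masses are not known exactly. Their poses are not given: they have to be found in the camera images.
- rack: Wooden tray fixed to the worktop, 108 wide (x), 297 long (y), mm. Origin mid-width on its underside, z up; its +y axis is the pushing direction. Floor top z=6, side walls 26 high, inner width 92. End wall at +y: 60 high, inner face y=+135; the other end (y=-150) is open. A steel rail 12 wide runs along the outside of its -x side (centre x=-60, top z=34) and has two notches.
- notch_1 (a point): First notch, passed over: square cut 11 mm wide and 10 mm deep in the rail's top; the point lies mid-notch level with the rail's top, at x=-60, y=-20, z=34 mm in the rack's frame.
- notch_2 (a point): Second notch, the goal, the one nearer the end wall; same shape, at x=-60, y=+16, z=34 mm in the rack's frame. With the follower here the three cartons have about 8 mm of play left; pushed further they jam against the end wall.
- follower (a joint): Slide of the follower (m), growing towards cartons and end wall, 0 to 0.150; starts at 0 to 0.055. First notch at 0.075, second at 0.111. Plain rail: 2 to 4 N to move, stays where left; a carton adds under 1 N. Within some 3 mm of a notch centre the sprung ball snaps in, running ahead of the finger while the push force dips below 1 N; leaving a notch takes about 9 to 13 N.
- follower_back (a point): Centre of the follower's flat back face, the face to push, 50 mm above the worktop; it looks to the rack's -y. At joint value q it lies at x=0, y=-110 mm+q in the rack's frame. The follower is a solid upright wooden pusher across the tray, 30 mm thick and 86 mm wide, reaching from 8 to 80 mm above the worktop. Behind it the tray is empty.
- follower_arm (a point): Top of the follower's steel arm, which reaches over the rail on the tray's -x side; here, 55 mm up, stands the round spring housing (18 mm across) of the ball that drops into the notches, with a thin pin up to 77 mm. Not to be touched. This point is level with the ball along the rail: it stands over a notch point when the ball is in that notch.
- follower_front (a point): Centre of the follower's front face, which looks at the cartons (the rack's +y), 30 mm ahead of the back face and 50 mm above the worktop; 86 mm wide, 8 to 80 mm above the worktop. Not to be touched by the fingers.
- carton_1: Small printed cardboard carton, 32 mm thick, 80 mm wide, 54 mm tall, 58 g (it may be 0.7 to 1.4 times that), loose, standing in the tray with its broad faces towards the wooden end wall and the follower; origin at the centre of its underside, z up. Its own x axis is its thickness.
- carton_2: Small printed cardboard carton, 32 mm thick, 80 mm wide, 54 mm tall, 58 g (it may be 0.7 to 1.4 times that), loose, standing in the tray with its broad faces towards the wooden end wall and the follower; origin at the centre of its underside, z up. Its own x axis is its thickness.
- carton_3: Small printed cardboard carton, 32 mm thick, 80 mm wide, 54 mm tall, 58 g (it may be 0.7 to 1.4 times that), loose, standing in the tray with its broad faces towards the wooden end wall and the follower; origin at the centre of its underside, z up. Its own x axis is its thickness.
- salt_shaker: Salt shaker, 44 mm across, 90 mm tall, loose beyond the tray; bystander, origin at the centre of its underside.
- pepper_shaker: Pepper shaker, 44 mm across, 90 mm tall, loose beyond the tray; bystander, origin at the centre of its underside.
- teaspoon: Teaspoon, 138 x 28 x 12 mm, lying on the robot's side of the tray; bystander, origin at the centre of its underside.
- mug: Blue-grey mug, 82 x 111 x 106 mm with its handle, beyond the end wall of the tray; bystander, origin at the centre of its underside.
- torch: Small black torch, 30 x 103 x 30 mm, lying to the right; bystander, origin at the centre of its underside.
Not all that is in view belongs to the job. Leave any purple or red look-alike of the carton_3 alone.

How it is judged:
By the outcome, as a careful person would: the job done as asked, in the order asked, and still so for the second after the job is handed in, with the robot touching nothing.
It also fails if it takes over 48 s, if anything falls off the work surface, if the arm or the gripper's body presses on something with over 40 N, if the wrist force passes 120 N, or if a joint passes its speed limit or range.

### The arm

A 6-joint arm with a two-finger parallel gripper is mounted at the origin on a cart in front of the work surface, level with it; the furniture and walls round the work are solid. World frame = base frame: x ahead of the robot, y to its left, z up, the work surface at z = 0. Lengths are in m, angles in degrees, forces in N, time in s.
With the tool pointing down it reaches from about 0.3 to 0.75 m from the base axis. Payload 8.5 kg.
Tool frame: the origin (TCP) lies between the finger pads; the fingertips stand 17 mm ahead of it and the grasp point (between the pads) lies 2 mm behind it (env.tip_reach is the distance from the TCP to the fingertips, in m); z points along the fingers, y is the line along which they close (so a half turn about z gives the same grasp; the last joint's range is limited). The gripper opens to 85 mm and grips with 20 to 120 N. Pads are 22 mm wide; open, the fingers measure 114 mm over their backs; the gripper's body (76 mm by 85 mm) begins 54 mm behind the grasp point. The pads swing forward as they close: fully open they stand 13 mm farther back than shut.
Start: joints at [64.67, 21.807, 74.336, -0, 83.858, -12.336], TCP at [0.124, 0.536, 0.248] pointing down, gripper open.
Joint ranges: [-178.18, 178.18], [-50.72, 133.34], [12.68, 142.11], [-81.47, 261.47], [9.98, 163.14], [-165.26, 165.26]. Speed limits (degrees/s): [136.94, 136.94, 180, 180, 180, 180].

### API

Orientations are given as a 3x3 rotation matrix whose columns are the frame's x, y, z axes.
In Python, from rig import env, viewer gives the robot as it stands.
- The arm moves only by the tool move_arm, never from a script. Its argument "motion" is a list of rows, each a list of 2 entries, a list of its own where there are three numbers: the shift along the tool's x, y, z normalised to -1 to 1, where 1 is 50 mm, then the turn, a rotation vector about the tool's x, y, z normalised to -1 to 1, where 1 is 8 degrees. A call has 1 to 20 rows; each row shifts and turns the commanded pose from where the row before left it, along the tool's axes as they then stand; what a row does not reach is not made up. A row lasts 1/10 s, in which the tool goes at most 50 mm and 8.59 degrees, less where a joint would pass 70% of its speed; a pose out of reach is approached as far as the arm can. A call with a number of a shift or a turn outside -1 to 1 is refused whole. A call with a gripper value outside its range is refused whole. "claw" is the closure, from 0 (fully open) to 1 (shut), set as the call begins (left out, the last holds). The fingers move at their own pace and stop on an object; "force" is the grip in N (left out, the last holds). Time passes only in rows, so rows that do not move let the fingers close. It gives the time, the measured TCP pose, the force, the opening and the grip force at its end, in the units of the state.
- env.observe(): the state, without advancing time (a new reading comes with each control period).
- viewer.get_image(name): name is "side" or "top"; returns a dict with "frame" (400x640x3 uint8, red, green, blue), "depth" (400x640 float32, m along the optical axis (not along the pixel's ray), 0 where there is no reading), "fx", "fy", "cx", "cy" (pixels), "eye" and "attitude" of the camera in the world. Camera axes: x right, y up, looking along -z (the intrinsics and any distortion apply to the point x, -y, -z); pixel columns grow to the right and rows downward; lengths in m; the calibration is good to about 2 mm. A picture is of the moment at which its call begins.
- env.close_job(): hands the job in; it is judged then, once.
The state is a dict: "time_s": time; "q": joint angles; "qvel": joint speeds; "joint_efforts": joint torques, N m; "position": TCP position; "tool_rot": TCP orientation; "ft_force": force on the tool from outside, world axes, zero at the start; "wrist_torque": the same for the moment, N m; "grip_width": finger opening in m; "gripper_force": force on a finger pad.
Only numpy, scipy, OpenCV 4.12 (cv2) and the standard library are available. Lean on these libraries where they do the work, as an engineer would, in place of code of your own. Each camera call takes 0.05 s, during which the arm holds its last target. There are 200 camera calls.

## Working session

There is one attempt and no reset: what is moved stays moved. The work goes in short steps, Python scripts to look and compute and a tool call to move; the robot and the scene stay as the last step left them, time stands still between calls to the robot, and variables do not carry over. Pictures are saved under pics/ and viewed, at most 10 in all, crops included, and the job is handed in when it is done.

Besides the shell and the picture viewer there is one more tool, called after "Call:" by a JSON object that holds its "method" and its "body". move_arm: Moves the arm, as the interface text tells. Scaled input: -1 to 1 covers 50 mm each way for a shift and 8 degrees each way for a turn. Its arguments: {"type":"object","properties":{"motion":{"type":"array","items":{"type":"array"}},"claw":{"type":"number"},"force":{"type":"number"}},"required":["motion"]}

```bash
mkdir -p pics
cat > h.py <<'E'
import numpy as np,cv2
from rig import env,viewer
def snap(n,tag):
    d=viewer.get_image(n); cv2.imwrite(f'pics/{tag}.png',d['frame'][...,::-1]); np.savez(f'pics/{tag}.npz',**d); return d
def pts(d):
    v,u=np.mgrid[:400,:640]; z=d['depth']
    p=np.stack([(u-d['cx'])/d['fx']*z,-(v-d['cy'])/d['fy']*z,-z],-1)
    A=np.array(d['attitude']); return p@A.T+np.array(d['eye'])
E
python3 - <<'E'
from h import *
for n in('top','side'):
    d=snap(n,n+'0'); print(n,{k:d[k] for k in d if k not in('frame','depth')})
print(env.observe(),env.tip_reach)
E
```

```text
top {'fx': 410.2853678801237, 'fy': 410.2853678801237, 'cx': 317.687990893293, 'cy': 200.35991777774362, 'eye': array([ 0.38447402, -0.02776545,  1.00624962]), 'attitude': array([[-8.55553525e-04,  9.88794635e-01, -1.49279731e-01],
       [-9.99899510e-01,  1.26651032e-03,  1.41197076e-02],
       [ 1.41505555e-02,  1.49276810e-01,  9.88694187e-01]])}
side {'fx': 472.9958847816774, 'fy': 472.9958847816774, 'cx': 321.91637729790637, 'cy': 202.25466417552758, 'eye': array([ 0.90675407, -0.50733622,  1.11830096]), 'attitude': array([[ 0.7795276 , -0.54274669,  0.31267036],
       [ 0.62634409,  0.67978417, -0.38155807],
       [-0.00545898,  0.49327428,  0.8698567 ]])}
{'time_s': 0.1, 'q': array([ 6.46689692e+01,  2.18368316e+01,  7.43805029e+01, -1.21129939e-03,
        8.38571780e+01, -1.23376998e+01]), 'qvel': array([-0.00996289, -0.13975786, -0.0786791 ,  0.07751651,  0.07881579,
       -0.054921  ]), 'joint_efforts': array([ 3.26882371e-03, -4.49225450e+01, -2.31656188e+01, -9.76381421e-05,
        3.64523512e-03,  6.60937843e-06]), 'position': array([0.12357806, 0.53568415, 0.24777575]), 'tool_rot': array([[-9.74396684e-01,  2.24835080e-01, -5.37411676e-04],
       [ 2.24835575e-01,  9.74395998e-01, -1.18444050e-03],
       [ 2.57348012e-04, -1.27494416e-03, -9.99999154e-01]]), 'ft_force': array([-1.22236905, -0.23374861, -0.94472563]), 'wrist_torque': array([ 0.0155153 , -0.01016321, -0.0421561 ]), 'gripper_force': 0.0, 'grip_width': 0.0854241437106981} 0.017
```

View pics/top0.png

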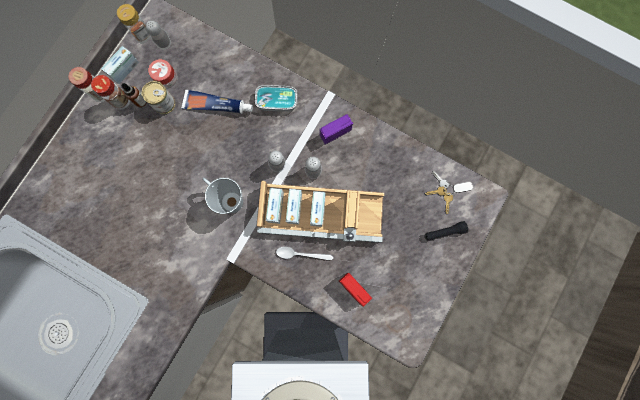

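View pics/side0.png

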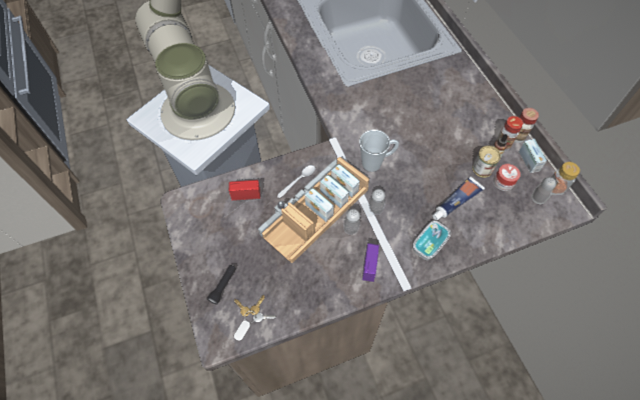

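The top view shows the tray at about (320,212), with the end wall on the left at (262,207), the open end on the right at (383,217), and the follower at about (352,213). The rail is on the near side. Pushing means moving left in the image, roughly world +y.

Run:
```python
import numpy as np,cv2
d=np.load('pics/top0.npz'); f=d['frame'][170:260,245:395,::-1]
cv2.imwrite('pics/c1.png',cv2.resize(f,None,fx=5.3,fy=5.3,interpolation=cv2.INTER_CUBIC))
d=np.load('pics/side0.npz'); f=d['frame'][150:265,250:380,::-1]
cv2.imwrite('pics/c2.png',cv2.resize(f,None,fx=5.2,fy=5.2,interpolation=cv2.INTER_CUBIC))
from h import pts
for n in('top','side'):
    d=np.load(f'pics/{n}0.npz'); P=pts(d).reshape(-1,3)
    m=(abs(P[:,0]-.38)<.12)&(abs(P[:,1]+.03)<.25)
    Q=P[m]; print(n,'table z',np.median(Q[abs(Q[:,2])<.01,2]))
    for lo,hi in((.072,.09),(.055,.066)):
        S=Q[(Q[:,2]>lo)&(Q[:,2]<hi)]
        r=cv2.connectedComponentsWithStats
        # grid clusters
        g=np.zeros((240,500),np.uint8); ij=((S[:,:2]-[.26,-.28])*1000).astype(int).clip(0,[239,499]); g[ij[:,0],ij[:,1]]=1
        g2=cv2.dilate(g,np.ones((5,5))); k,L,st,c=cv2.connectedComponentsWithStats(g2)
        for i in range(1,k):
            s=S[L[ij[:,0],ij[:,1]]==i]
            if len(s)>15: print(lo,len(s),cv2.minAreaRect((s[:,:2]*1000).astype(np.float32)),np.median(s[:,2]))
```

```text
top table z -0.0007161449165071776
0.072 199 ((480.7288513183594, -117.14051818847656), (30.077301025390625, 36.74394607543945), 84.96196746826172) 0.0763139765701153
0.055 22 ((326.69024658203125, -119.13737487792969), (38.336585998535156, 18.062782287597656), 74.97932434082031) 0.05568815877468575
0.055 81 ((449.4285888671875, -114.70932006835938), (27.410390853881836, 31.058155059814453), 84.74736785888672) 0.06158630968587586
0.055 70 ((483.754150390625, 93.79924011230469), (11.337976455688477, 32.55187225341797), 87.63729095458984) 0.05846918264946205
0.055 150 ((485.979736328125, -37.37547302246094), (27.939849853515625, 27.974218368530273), 89.87895965576172) 0.05915014989960554
0.055 122 ((488.46795654296875, 18.48748016357422), (28.020435333251953, 23.10001564025879), 89.3521957397461) 0.058849528003546814
0.055 109 ((489.45306396484375, 64.96710205078125), (27.981149673461914, 20.495803833007812), 88.80532836914062) 0.05863094286553583
side table z -0.0022844806111134153
0.072 130 ((483.3359680175781, -119.47373962402344), (29.282546997070312, 35.214019775390625), 83.38272857666016) 0.07533951962213814
0.055 35 ((447.3959655761719, -117.72478485107422), (25.854917526245117, 18.490755081176758), 74.99075317382812) 0.062216525691134894
0.055 19 ((479.9664306640625, -133.39198303222656), (2.4971494674682617, 33.90120315551758), 86.35511016845703) 0.059635237079585623
0.055 35 ((484.8564453125, 91.06732177734375), (12.293456077575684, 28.733318328857422), 82.74822235107422) 0.057633783610274936
0.055 75 ((487.19921875, -39.265380859375), (24.31498908996582, 30.123228073120117), 0.18321336805820465) 0.05812790227932507
0.055 65 ((490.33111572265625, 17.069334030151367), (29.57564353942871, 19.00523567199707), 86.01559448242188) 0.057618943950864976
0.055 51 ((490.54132080078125, 63.38874435424805), (29.49791717529297, 17.520584106445312), 88.82270812988281) 0.057947509871737024
```

View pics/c1.png

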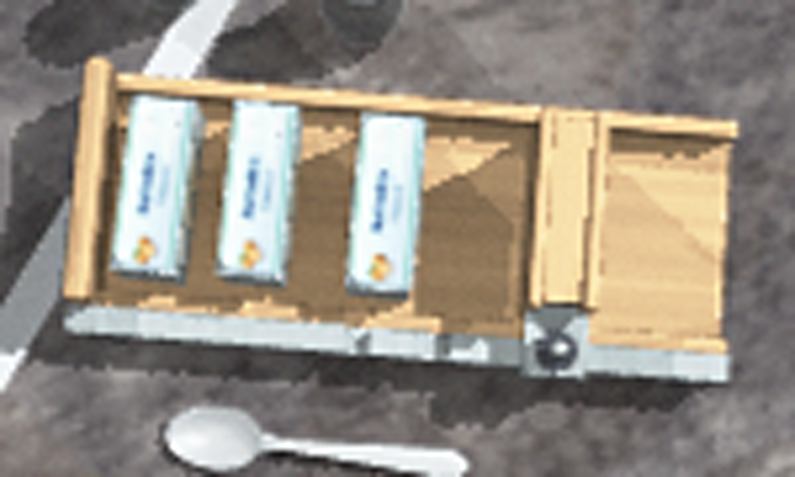

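View pics/c2.png

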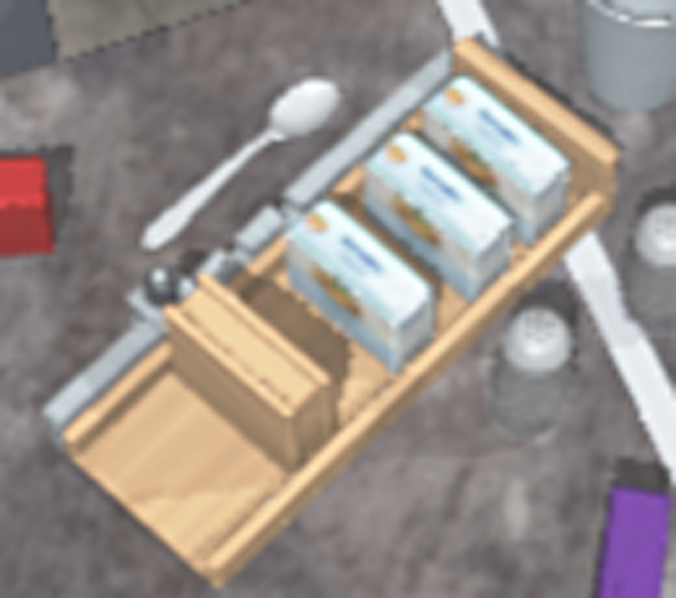

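```bash
cat >> h.py <<'E'
def ray(d,u,v,z):
    A=np.array(d['attitude']); r=A@np.array([(u-d['cx'])/d['fx'],-(v-d['cy'])/d['fy'],-1]); e=np.array(d['eye'])
    return e+r*(z-e[2])/r[2]
E
python3 - <<'E'
from h import *
d=np.load('pics/top0.npz'); s=np.load('pics/side0.npz')
def T(x,y,z,n): p=ray(d,245+x/5.3-.4,170+y/5.3-.4,z/1e3); print('T',n,(p*1e3).round(1))
def S(x,y,z,n): p=ray(s,250+x/5.2-.4,150+y/5.2-.4,z/1e3); print('S',n,(p*1e3).round(1))
T(86,60,60,'endwall outer far');T(112,62,60,'endwall inner far');T(66,296,60,'ew out near');T(97,298,60,'ew in near')
T(738,121,26,'wall far open end');T(738,121,32,'same z32');T(545,108,26,'wall far mid');T(727,342,26,'wall near open end')
T(543,108,80,'fol front far');T(608,113,80,'fol back far');T(530,303,80,'fol front near');T(597,306,80,'fol back near')
T(364,340,34,'n2');T(444,344,34,'n1');T(557,348,66,'housing')
S(66,448,26,'wall near open');S(218,580,26,'wall far open')
S(168,318,80,'fol back near');S(292,412,80,'back far');S(205,275,80,'front near');S(330,382,80,'front far')
S(620,158,60,'ew far');S(470,42,60,'ew near')
E
```

```text
T endwall outer far [573.3  92.   60. ]
T endwall inner far [572.4  80.5  60. ]
T ew out near [468.6  98.6  60. ]
T ew in near [467.8  85.2  60. ]
T wall far open end [ 552.2 -202.5   26. ]
T same z32 [ 551.1 -201.4   32. ]
T wall far mid [ 558.1 -114.    26. ]
T wall near open end [ 451. -195.   26.]
T fol front far [ 548.5 -108.4   80. ]
T fol back far [ 546.4 -136.5   80. ]
T fol front near [ 463.9 -101.9   80. ]
T fol back near [ 462.7 -130.5   80. ]
T n2 [451.3 -31.1  34. ]
T n1 [449.5 -66.9  34. ]
T housing [ 445.7 -114.5   66. ]
S wall near open [ 456.7 -199.9   26. ]
S wall far open [ 560.4 -206.2   26. ]
S fol back near [ 470.7 -133.3   80. ]
S back far [ 549.4 -134.8   80. ]
S front near [ 469.1 -104.2   80. ]
S front far [ 553.4 -111.4   80. ]
S ew far [580.8  86.9  60. ]
S ew near [477.5  96.   60. ]
```

The rack's +y axis is turned about 4° from world +y, with the origin near (510,-51) mm. The follower is at q≈27 mm with its back face at about (505,-134). I'll close the fingers and move to a point above and behind it.

Call:
{"method": "move_arm", "body": {"motion": [[[-0.53,-0.6,0],[0,0,0]],[[-0.53,-0.6,0],[0,0,0]],[[-0.53,-0.6,0],[0,0,0]],[[-0.53,-0.6,0],[0,0,0]],[[-0.53,-0.6,0],[0,0,0]],[[-0.53,-0.6,0],[0,0,0]],[[-0.53,-0.6,0],[0,0,0]],[[-0.53,-0.6,0],[0,0,0]],[[-0.53,-0.6,0],[0,0,0]],[[-0.53,-0.6,0],[0,0,0]],[[-0.53,-0.6,0],[0,0,0]],[[-0.53,-0.6,0],[0,0,0]],[[-0.53,-0.6,0],[0,0,0]],[[-0.53,-0.6,0],[0,0,0]],[[-0.53,-0.6,0],[0,0,0]],[[-0.53,-0.6,0],[0,0,0]],[[-0.53,-0.6,0],[0,0,0]],[[-0.53,-0.6,0],[0,0,0]],[[-0.53,-0.6,0],[0,0,0]],[[-0.53,-0.6,0],[0,0,0]]], "claw": 1, "force": 20}}

```text
time_s: 2.1
position: [0.5056, -0.1695, 0.248]
tool_rot: [[-0.974, 0.225, -0.001], [0.225, 0.974, 0.0], [0.001, 0.0, -1.0]]
ft_force: [1.2, 0.8, -0.4]
grip_width: 0.0001
gripper_force: 0.0
```

Call:
{"method": "move_arm", "body": {"motion": [[[0,0,0],[0,0,0.84]],[[0,0,0],[0,0,0.84]],[[0,0,0],[0,0,0.84]],[[0,0,0],[0,0,0.84]],[[0,0,0],[0,0,0.84]],[[0,0,0],[0,0,0.84]],[[0,0,0],[0,0,0.84]],[[0,0,0],[0,0,0.84]],[[0,0,0],[0,0,0.84]],[[0,0,0],[0,0,0.84]],[[0,0,0],[0,0,0.84]],[[0,0,0],[0,0,0.84]],[[0,0,0],[0,0,0]],[[0,0,0],[0,0,0]]]}}

```text
time_s: 3.5
position: [0.5051, -0.1679, 0.2481]
tool_rot: [[0.06, 0.998, -0.0], [0.998, -0.06, 0.0], [0.0, -0.0, -1.0]]
ft_force: [0.5, -0.2, 0.3]
grip_width: 0.0003
gripper_force: 0.0
```

Call:
{"method": "move_arm", "body": {"motion": [[[0,-0.06,0.5],[0,0,0]],[[0,0,0.5],[0,0,0]],[[0,0,0.5],[0,0,0]],[[0,0,0.5],[0,0,0]],[[0,0,0.5],[0,0,0]],[[0,0,0.5],[0,0,0]],[[0,0,0.4],[0,0,0]],[[0,0,0.36],[0,0,0]],[[0,0,0],[0,0,0]],[[0,0,0],[0,0,0]]]}}

```text
time_s: 4.5
position: [0.5024, -0.1678, 0.0607]
tool_rot: [[0.062, 0.998, -0.0], [0.998, -0.062, 0.0], [0.0, -0.0, -1.0]]
ft_force: [0.2, -0.3, -0.5]
grip_width: -0.0001
gripper_force: 0.0
```

Run:
```python
from h import *
d=snap('side','s1'); t=snap('top','t1')
a=cv2.resize(d['frame'][140:265,230:380,::-1],None,fx=4,fy=4,interpolation=cv2.INTER_CUBIC)
cv2.imwrite('pics/c3.png',a)
o=env.observe();print(o['position'],o['ft_force'])
```

```text
[ 0.50266208 -0.16798087  0.06132984] [-0.74262197  0.65565266  0.59918406]
```

View pics/c3.png

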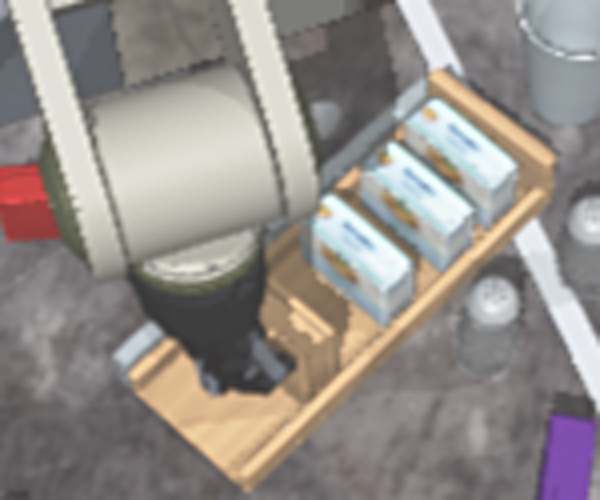

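Call:
{"method": "move_arm", "body": {"motion": [[[0.06,0,0],[0,0,0]],[[0.06,0,0],[0,0,0]],[[0.06,0,0],[0,0,0]],[[0.06,0,0],[0,0,0]],[[0.06,0,0],[0,0,0]],[[0.06,0,0],[0,0,0]],[[0.04,0,0],[0,0,0]],[[0,0,0],[0,0,0]]]}}

```text
time_s: 5.4
position: [0.5034, -0.1475, 0.0603]
tool_rot: [[0.063, 0.998, -0.0], [0.998, -0.063, 0.0], [0.0, -0.0, -1.0]]
ft_force: [0.6, 0.0, 0.3]
grip_width: 0.0002
gripper_force: 0.0
```

Call:
{"method": "move_arm", "body": {"motion": [[[0.04,0,0],[0,0,0]],[[0,0,0],[0,0,0]]]}}

```text
time_s: 5.6
position: [0.5036, -0.1456, 0.0603]
tool_rot: [[0.063, 0.998, -0.0], [0.998, -0.063, 0.0], [0.0, -0.0, -1.0]]
ft_force: [0.7, 0.0, 0.4]
grip_width: 0.0003
gripper_force: 0.0
```

Call:
{"method": "move_arm", "body": {"motion": [[[0.04,0,0],[0,0,0]],[[0,0,0],[0,0,0]]]}}

```text
time_s: 5.8
position: [0.5037, -0.1439, 0.0603]
tool_rot: [[0.063, 0.998, 0.0], [0.998, -0.063, -0.0], [-0.0, 0.0, -1.0]]
ft_force: [-0.5, -1.3, -0.9]
grip_width: 0.0001
gripper_force: 0.7
```

Call:
{"method": "move_arm", "body": {"motion": [[[0.04,0,0],[0,0,0]],[[0,0,0],[0,0,0]]]}}

```text
time_s: 6.0
position: [0.5039, -0.1418, 0.0603]
tool_rot: [[0.063, 0.998, 0.0], [0.998, -0.063, -0.0], [-0.0, 0.0, -1.0]]
ft_force: [-0.0, -1.7, -0.6]
grip_width: 0.0
gripper_force: 1.0
```

Call:
{"method": "move_arm", "body": {"motion": [[[0.04,0,0],[0,0,0]],[[0,0,0],[0,0,0]]]}}

```text
time_s: 6.2
position: [0.5041, -0.1396, 0.0603]
tool_rot: [[0.063, 0.998, 0.0], [0.998, -0.063, 0.0], [0.0, 0.0, -1.0]]
ft_force: [0.2, -1.8, -0.1]
grip_width: 0.0001
gripper_force: 0.9
```

Call:
{"method": "move_arm", "body": {"motion": [[[0.04,0,0],[0,0,0]],[[0.04,0,0],[0,0,0]],[[0.04,0,0],[0,0,0]],[[0.04,0,0],[0,0,0]],[[0.04,0,0],[0,0,0]],[[0.04,0,0],[0,0,0]],[[0.04,0,0],[0,0,0]],[[0.04,0,0],[0,0,0]],[[0.04,0,0],[0,0,0]],[[0.04,0,0],[0,0,0]],[[0.04,0,0],[0,0,0]],[[0.04,0,0],[0,0,0]],[[0.04,0,0],[0,0,0]],[[0.04,0,0],[0,0,0]],[[0.04,0,0],[0,0,0]],[[0.04,0,0],[0,0,0]],[[0,0,0],[0,0,0]]]}}

```text
time_s: 7.9
position: [0.5057, -0.1073, 0.0602]
tool_rot: [[0.063, 0.998, -0.001], [0.998, -0.063, 0.001], [0.001, -0.001, -1.0]]
ft_force: [0.3, -1.0, 0.5]
grip_width: 0.0001
gripper_force: 0.7
```

Call:
{"method": "move_arm", "body": {"motion": [[[0.04,0,0],[0,0,0]],[[0,0,0],[0,0,0]]]}}

```text
time_s: 8.1
position: [0.5058, -0.1054, 0.0602]
tool_rot: [[0.063, 0.998, -0.001], [0.998, -0.063, 0.001], [0.001, -0.001, -1.0]]
ft_force: [1.0, -1.4, 0.7]
grip_width: -0.0001
gripper_force: 0.6
```

Call:
{"method": "move_arm", "body": {"motion": [[[0.03,0,0],[0,0,0]],[[0,0,0],[0,0,0]]]}}

```text
time_s: 8.3
position: [0.5059, -0.1041, 0.0602]
tool_rot: [[0.063, 0.998, -0.001], [0.998, -0.063, 0.0], [0.0, -0.001, -1.0]]
ft_force: [-0.8, -1.7, 1.2]
grip_width: -0.0002
gripper_force: 0.8
```

Call:
{"method": "move_arm", "body": {"motion": [[[0.03,0,0],[0,0,0]],[[0,0,0],[0,0,0]]]}}

```text
time_s: 8.5
position: [0.506, -0.1026, 0.0602]
tool_rot: [[0.063, 0.998, -0.001], [0.998, -0.063, 0.0], [0.0, -0.001, -1.0]]
ft_force: [-0.7, -1.9, 1.2]
grip_width: -0.0
gripper_force: 0.9
```

Call:
{"method": "move_arm", "body": {"motion": [[[0.03,0,0],[0,0,0]],[[0,0,0],[0,0,0]]]}}

```text
time_s: 8.7
position: [0.5062, -0.101, 0.0602]
tool_rot: [[0.063, 0.998, -0.0], [0.998, -0.063, 0.0], [0.0, -0.0, -1.0]]
ft_force: [-0.6, -0.9, 0.4]
grip_width: 0.0001
gripper_force: 0.3
```

Call:
{"method": "move_arm", "body": {"motion": [[[0.03,0,0],[0,0,0]],[[0,0,0],[0,0,0]]]}}

```text
time_s: 8.9
position: [0.5065, -0.0995, 0.0603]
tool_rot: [[0.063, 0.998, 0.0], [0.998, -0.063, 0.0], [0.0, 0.0, -1.0]]
ft_force: [0.2, 0.4, -0.1]
grip_width: -0.0001
gripper_force: 0.0
```

Call:
{"method": "move_arm", "body": {"motion": [[[0.03,0,0],[0,0,0]],[[0,0,0],[0,0,0]]]}}

```text
time_s: 9.1
position: [0.5066, -0.0981, 0.0603]
tool_rot: [[0.063, 0.998, 0.0], [0.998, -0.063, 0.0], [0.0, 0.0, -1.0]]
ft_force: [0.4, -0.1, -0.0]
grip_width: -0.0
gripper_force: 0.0
```

Call:
{"method": "move_arm", "body": {"motion": [[[0.03,0,0],[0,0,0]],[[0,0,0],[0,0,0]]]}}

```text
time_s: 9.3
position: [0.5067, -0.0967, 0.0603]
tool_rot: [[0.063, 0.998, 0.0], [0.998, -0.063, 0.0], [0.0, 0.0, -1.0]]
ft_force: [-0.3, 0.1, 0.2]
grip_width: 0.0002
gripper_force: 0.0
```

The force dropped at y≈-0.100, so the follower has snapped into the first notch. I'll keep going out of it in small steps.

Call:
{"method": "move_arm", "body": {"motion": [[[0.03,0,0],[0,0,0]],[[0,0,0],[0,0,0]]]}}

```text
time_s: 9.5
position: [0.5068, -0.0952, 0.0603]
tool_rot: [[0.063, 0.998, -0.0], [0.998, -0.063, 0.0], [0.0, -0.0, -1.0]]
ft_force: [-0.7, 0.3, 0.8]
grip_width: 0.0002
gripper_force: 0.0
```

Call:
{"method": "move_arm", "body": {"motion": [[[0.03,0,0],[0,0,0]],[[0,0,0],[0,0,0]]]}}

```text
time_s: 9.7
position: [0.5069, -0.0944, 0.0604]
tool_rot: [[0.063, 0.998, 0.0], [0.998, -0.063, -0.001], [-0.001, 0.0, -1.0]]
ft_force: [-2.2, -4.3, -0.1]
grip_width: 0.0001
gripper_force: 2.3
```

Call:
{"method": "move_arm", "body": {"motion": [[[0.03,0,0],[0,0,0]],[[0,0,0],[0,0,0]]]}}

```text
time_s: 9.9
position: [0.507, -0.0936, 0.0604]
tool_rot: [[0.063, 0.998, -0.0], [0.998, -0.063, -0.002], [-0.002, 0.0, -1.0]]
ft_force: [-1.8, -9.7, -0.5]
grip_width: -0.0001
gripper_force: 4.6
```

Call:
{"method": "move_arm", "body": {"motion": [[[0.03,0,0],[0,0,0]],[[0,0,0],[0,0,0]]]}}

```text
time_s: 10.1
position: [0.5071, -0.092, 0.0603]
tool_rot: [[0.063, 0.998, 0.0], [0.998, -0.063, -0.002], [-0.002, 0.0, -1.0]]
ft_force: [-1.6, -7.1, -0.6]
grip_width: -0.0
gripper_force: 3.9
```

Call:
{"method": "move_arm", "body": {"motion": [[[0.03,0,0],[0,0,0]],[[0,0,0],[0,0,0]]]}}

```text
time_s: 10.3
position: [0.5072, -0.09, 0.0604]
tool_rot: [[0.064, 0.998, 0.0], [0.998, -0.064, -0.001], [-0.001, 0.0, -1.0]]
ft_force: [-0.3, -4.3, 0.0]
grip_width: -0.0001
gripper_force: 2.4
```

Call:
{"method": "move_arm", "body": {"motion": [[[0.03,0,0],[0,0,0]],[[0,0,0],[0,0,0]]]}}

```text
time_s: 10.5
position: [0.5074, -0.0881, 0.0603]
tool_rot: [[0.064, 0.998, 0.0], [0.998, -0.064, -0.0], [-0.0, 0.0, -1.0]]
ft_force: [-0.2, -3.0, -0.3]
grip_width: 0.0001
gripper_force: 1.6
```

Call:
{"method": "move_arm", "body": {"motion": [[[0.04,0,0],[0,0,0]],[[0.04,0,0],[0,0,0]],[[0.04,0,0],[0,0,0]],[[0.04,0,0],[0,0,0]],[[0.04,0,0],[0,0,0]],[[0.04,0,0],[0,0,0]],[[0.04,0,0],[0,0,0]],[[0.04,0,0],[0,0,0]],[[0.04,0,0],[0,0,0]],[[0,0,0],[0,0,0]]]}}

```text
time_s: 11.5
position: [0.5083, -0.0695, 0.0604]
tool_rot: [[0.063, 0.998, -0.0], [0.998, -0.063, 0.0], [0.0, -0.0, -1.0]]
ft_force: [1.0, -1.8, 0.1]
grip_width: 0.0
gripper_force: 0.9
```

Call:
{"method": "move_arm", "body": {"motion": [[[0.02,0,0],[0,0,0]],[[0,0,0],[0,0,0]]]}}

```text
time_s: 11.7
position: [0.5084, -0.0688, 0.0604]
tool_rot: [[0.063, 0.998, -0.0], [0.998, -0.063, 0.0], [0.0, -0.0, -1.0]]
ft_force: [0.8, -2.1, 0.5]
grip_width: -0.0002
gripper_force: 1.1
```

Call:
{"method": "move_arm", "body": {"motion": [[[0.02,0,0],[0,0,0]],[[0,0,0],[0,0,0]]]}}

```text
time_s: 11.9
position: [0.5085, -0.0678, 0.0604]
tool_rot: [[0.063, 0.998, -0.0], [0.998, -0.063, 0.0], [0.0, -0.0, -1.0]]
ft_force: [1.2, -3.2, 0.7]
grip_width: -0.0002
gripper_force: 1.4
```

Call:
{"method": "move_arm", "body": {"motion": [[[0.02,0,0],[0,0,0]],[[0,0,0],[0,0,0]]]}}

```text
time_s: 12.1
position: [0.5085, -0.0668, 0.0604]
tool_rot: [[0.063, 0.998, -0.0], [0.998, -0.063, 0.0], [0.0, -0.0, -1.0]]
ft_force: [-0.4, -3.4, 3.3]
grip_width: -0.0005
gripper_force: 1.4
```

Call:
{"method": "move_arm", "body": {"motion": [[[0.02,0,0],[0,0,0]],[[0,0,0],[0,0,0]]]}}

```text
time_s: 12.3
position: [0.5086, -0.0658, 0.0603]
tool_rot: [[0.063, 0.998, -0.0], [0.998, -0.063, 0.0], [0.0, -0.0, -1.0]]
ft_force: [0.1, -2.1, 1.6]
grip_width: 0.0001
gripper_force: 1.2
```

Call:
{"method": "move_arm", "body": {"motion": [[[0.02,0,0],[0,0,0]],[[0,0,0],[0,0,0]]]}}

```text
time_s: 12.5
position: [0.5086, -0.0646, 0.0602]
tool_rot: [[0.063, 0.998, -0.0], [0.998, -0.063, 0.0], [0.0, -0.0, -1.0]]
ft_force: [1.1, -1.2, 0.5]
grip_width: 0.0002
gripper_force: 0.7
```

Call:
{"method": "move_arm", "body": {"motion": [[[0.02,0,0],[0,0,0]],[[0,0,0],[0,0,0]]]}}

```text
time_s: 12.7
position: [0.5086, -0.0636, 0.0602]
tool_rot: [[0.063, 0.998, -0.001], [0.998, -0.063, 0.001], [0.0, -0.001, -1.0]]
ft_force: [-0.1, -0.3, 0.7]
grip_width: 0.0001
gripper_force: 0.2
```

Call:
{"method": "move_arm", "body": {"motion": [[[0.01,0,0],[0,0,0]],[[0,0,0],[0,0,0]]]}}

```text
time_s: 12.9
position: [0.5086, -0.0631, 0.0602]
tool_rot: [[0.063, 0.998, -0.001], [0.998, -0.063, 0.001], [0.0, -0.001, -1.0]]
ft_force: [0.3, 0.6, -0.3]
grip_width: -0.0001
gripper_force: 0.0
```

Call:
{"method": "move_arm", "body": {"motion": [[[0.02,0,0],[0,0,0]],[[0,0,0],[0,0,0]]]}}

```text
time_s: 13.1
position: [0.5087, -0.0622, 0.0602]
tool_rot: [[0.063, 0.998, -0.0], [0.998, -0.063, 0.0], [0.0, -0.0, -1.0]]
ft_force: [0.3, 0.7, -0.4]
grip_width: 0.0001
gripper_force: 0.0
```

Call:
{"method": "move_arm", "body": {"motion": [[[0.02,0,0],[0,0,0]],[[0,0,0],[0,0,0]]]}}

```text
time_s: 13.3
position: [0.5089, -0.0613, 0.0603]
tool_rot: [[0.063, 0.998, -0.0], [0.998, -0.063, 0.0], [0.0, -0.0, -1.0]]
ft_force: [-0.2, -0.9, 0.4]
grip_width: -0.0
gripper_force: 0.0
```

There's no contact force, so the follower has run ahead and dropped into the second notch. I'll back off, rise, swing clear and check.

Call:
{"method": "move_arm", "body": {"motion": [[[-0.2,0,0],[0,0,0]],[[-0.4,0,0],[0,0,0]],[[-0.4,0,0],[0,0,0]],[[0,0,-0.5],[0,0,0]],[[0,0,-0.7],[0,0,0]],[[0,0,-0.7],[0,0,0]],[[0,0,-0.7],[0,0,0]],[[0,0,-0.7],[0,0,0]],[[-0.7,0,0],[0,0,0]],[[-0.7,0,0],[0,0,0]],[[-0.7,0,0],[0,0,0]],[[-0.7,0,0],[0,0,0]],[[-0.7,0,0],[0,0,0]],[[-0.7,0,0],[0,0,0]],[[0,0,0],[0,0,0]]]}}

```text
time_s: 14.8
position: [0.4914, -0.3252, 0.2247]
tool_rot: [[0.068, 0.998, -0.0], [0.998, -0.068, -0.001], [-0.001, -0.0, -1.0]]
ft_force: [0.2, -0.4, 0.3]
grip_width: -0.0002
gripper_force: 0.0
```

Run:
```python
from h import *
t=snap('top','t2')
cv2.imwrite('pics/c4.png',cv2.resize(t['frame'][140:260,235:395,::-1],None,fx=4.8,fy=4.8,interpolation=cv2.INTER_CUBIC))
s=snap('side','s2')
cv2.imwrite('pics/c5.png',cv2.resize(s['frame'][130:265,220:390,::-1],None,fx=4.4,fy=4.4,interpolation=cv2.INTER_CUBIC))
```

```text
(no output)
```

View pics/c4.png

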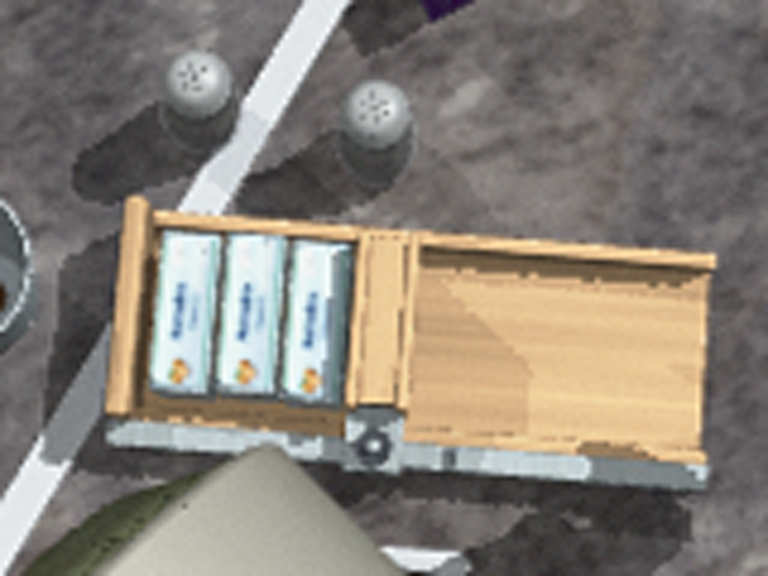

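View pics/c5.png

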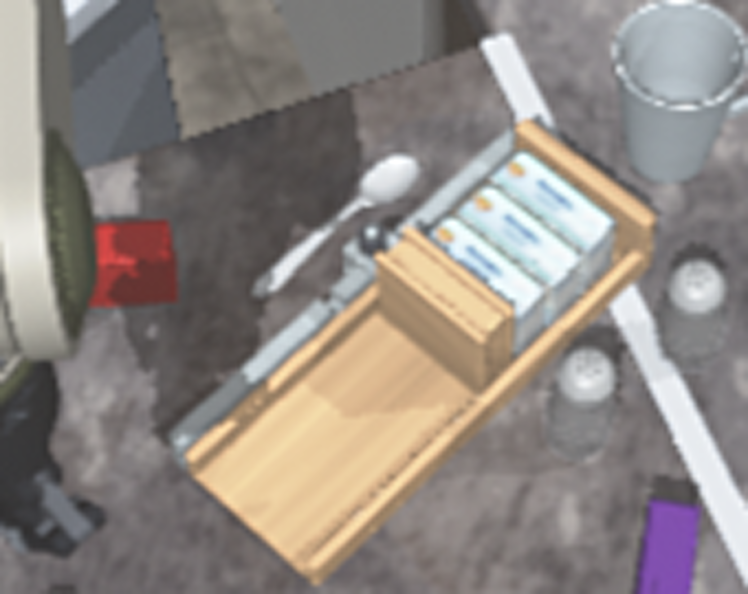

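The top view shows the housing at (372,443), past notch 1 at (449,458). The three cartons stand upright in a row with a little play, and the shakers and spoon haven't moved. I'll check the housing against the notch numerically.

Run:
```python
from h import *
t=np.load('pics/t2.npz')
p=ray(t,235+373/4.8-.4,140+443/4.8-.4,.066);n1=ray(t,235+449/4.8-.4,140+457/4.8-.4,.034)
b=ray(t,235+409/4.8-.4,140+320/4.8-.4,.08)
print(p,n1,(p-n1)[1],b)
```

```text
[ 0.45336903 -0.02880535  0.066     ] [ 0.4488168  -0.06633276  0.034     ] 0.03752741667600738 [ 0.51071995 -0.04581364  0.08      ]
```

```bash
python3 -c "
from rig import env
print(env.close_job())"
```

```text
the job is handed in; nothing more can be done
None
```

I pushed the follower from behind past the first notch until it dropped into the second and left it resting there, with the three cartons upright and the arm backed clear; the job is handed in, but no verdict came back.

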